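# Move a row of spacer rings from the counting trough to their stock box on the picking rod

## Task

Pick up the picking rod by its wooden handle, run its bar through all four spacer rings standing in the V trough and lift them off together. Carry them on the rod to the stock box and, with the bar still through them, lower them until they stand on the floor of its empty front half, on edge in a row as they stood in the trough and none above the side walls; then draw the bar out over the low front and lay the rod on the bench, clear of the box and trough. Never touch the rings with the gripper, and leave the other things on the bench where they are.

Things in the scene. Friction and masses are not known exactly. Their poses are not given: they have to be found in the camera images.
- rod_grip (a point): centre of the picking rod's flat-sided wooden handle, 80 mm long (x), 26 wide (y), 30 high (z). x points from handle to bar tip, z up. The rod lies loose on the bench on the handle's underside, this point 15 mm up; about 85 g, balancing 20 mm ahead of this point. The handle ends 40 mm ahead of it; a straight 12 mm round bar on the same line runs 110 mm further
- rod_tip (a point): rounded tip of the rod's 12 mm steel-grey bar, on its axis, 150 mm ahead of the handle's centre. Where the bar leaves the handle it has a ferrule 8 mm long, 22 mm in diameter
- rod: the picking rod; origin on the bar's axis, 90 mm ahead of the handle's centre and 60 mm behind the tip; x towards the tip, z up as it lies
- trough: V-shaped sheet-metal counting trough, fixed. x runs along it: -x the open end, facing the robot side, +x the end with a stop 34 mm high. Origin on the bench under the middle of the row of rings. V plates from x = -45 to 55 mm, meeting 10 mm up, ending 40 mm up at y = +-30 mm; wooden base x = -53 to 63 mm, 84 mm wide. The rings' centres stand 53 mm above the bench, the bores all above the stop
- ring0: one of four alike plain aluminium spacer rings, outside diameter 60 mm, bore 30 mm, 12 mm thick, about 70 g; origin at its centre, x along the bore. It stands loose on edge in the trough, bore along the trough's x, nearest the open end; the rings are about 14.5 mm apart, centre to centre
- ring1: one of four alike plain aluminium spacer rings, outside diameter 60 mm, bore 30 mm, 12 mm thick, about 70 g; origin at its centre, x along the bore. It stands loose on edge in the trough, bore along the trough's x, second from the open end; the rings are about 14.5 mm apart, centre to centre
- ring2: one of four alike plain aluminium spacer rings, outside diameter 60 mm, bore 30 mm, 12 mm thick, about 70 g; origin at its centre, x along the bore. It stands loose on edge in the trough, bore along the trough's x, third from the open end; the rings are about 14.5 mm apart, centre to centre
- ring3: one of four alike plain aluminium spacer rings, outside diameter 60 mm, bore 30 mm, 12 mm thick, about 70 g; origin at its centre, x along the bore. It stands loose on edge in the trough, bore along the trough's x, nearest the stop; the rings are about 14.5 mm apart, centre to centre
- box: open cardboard stock box, fixed, walls and floor 4 mm, sides and back 70 mm high. x runs along it, -x the low front, facing the robot side. Origin on the bench under the middle of the empty front half: clear space x = -40 to 40, y = -35 to 35 mm, floor 4 mm up. Front wall (x = -44 to -40) and divider (40 to 44) are only 20 mm high; the back half (to x = 112) holds steel discs up to 17 mm high
- blank: bystander: solid aluminium disc without a hole, 54 mm diameter, 18 mm high, lying flat; origin under its centre
- offcut: bystander: upright steel shaft offcut, 25 mm diameter, 60 mm high; origin under its centre
- tape: bystander: roll of brown packing tape lying flat, 100 mm diameter, 48 mm high; origin under its centre
- carton: bystander: small cardboard carton 55 x 75 x 45 mm; origin under its centre
- caliper: bystander: caliper lying flat, 210 mm long (along its y); origin under its middle
- flange: bystander: wider flange ring lying flat, 84 mm diameter, 14 mm high; origin under its centre
- driver: bystander: screwdriver lying flat; origin under its middle
Things that resemble listed ones, but are neither listed nor needed, are in the scene too. There is more than one size of the rod; the job needs the larger. What is shaped like the ring2 but pink is not meant.

How it is judged:
On the way, in this order (a step that is already met when the one before it is completed fails the run):
1. all four rings hang on the bar together, lifted clear of the trough (x of ring0 in the frame of rod between -0.046 and 0.056 m and y of ring0 in the frame of rod between -0.011 and 0.011 m and z of ring0 in the frame of rod between -0.013 and 0.013 m and x of ring1 in the frame of rod between -0.046 and 0.056 m and y of ring1 in the frame of rod between -0.011 and 0.011 m and z of ring1 in the frame of rod between -0.013 and 0.013 m and x of ring2 in the frame of rod between -0.046 and 0.056 m and y of ring2 in the frame of rod between -0.011 and 0.011 m and z of ring2 in the frame of rod between -0.013 and 0.013 m and x of ring3 in the frame of rod between -0.046 and 0.056 m and y of ring3 in the frame of rod between -0.011 and 0.011 m and z of ring3 in the frame of rod between -0.013 and 0.013 m and z of each of ring0, ring1, ring2, ring3 in the frame of trough above 0.09 m), for 0.3 s.
2. with the bar still through them, all four rings stand in the front half of the box (x of ring0 in the frame of box between -0.04 and 0.04 m and y of ring0 in the frame of box between -0.012 and 0.012 m and z of ring0 in the frame of box between 0.027 and 0.04 m and angle between the x axis of each of ring0, ring1, ring2, ring3 and the x axis of box, either way round below 0.5 rad and x of ring1 in the frame of box between -0.04 and 0.04 m and y of ring1 in the frame of box between -0.012 and 0.012 m and z of ring1 in the frame of box between 0.027 and 0.04 m and x of ring2 in the frame of box between -0.04 and 0.04 m and y of ring2 in the frame of box between -0.012 and 0.012 m and z of ring2 in the frame of box between 0.027 and 0.04 m and x of ring3 in the frame of box between -0.04 and 0.04 m and y of ring3 in the frame of box between -0.012 and 0.012 m and z of ring3 in the frame of box between 0.027 and 0.04 m and x of ring0 in the frame of rod between -0.046 and 0.056 m and y of ring0 in the frame of rod between -0.011 and 0.011 m and z of ring0 in the frame of rod between -0.013 and 0.013 m and x of ring1 in the frame of rod between -0.046 and 0.056 m and y of ring1 in the frame of rod between -0.011 and 0.011 m and z of ring1 in the frame of rod between -0.013 and 0.013 m and x of ring2 in the frame of rod between -0.046 and 0.056 m and y of ring2 in the frame of rod between -0.011 and 0.011 m and z of ring2 in the frame of rod between -0.013 and 0.013 m and x of ring3 in the frame of rod between -0.046 and 0.056 m and y of ring3 in the frame of rod between -0.011 and 0.011 m and z of ring3 in the frame of rod between -0.013 and 0.013 m), for 0.2 s.
At the end, for the whole second after the job is handed in: Rings at rest on edge on the floor of the box's front half: centres within 40 mm lengthwise and 12 mm sidewise of its middle, 27 to 40 mm above the bench, bores along the box within 0.5 rad. Rod released, still, flat on the bench (handle centre below 22 mm, tip below 30 mm), touching nothing else (x of ring0 in the frame of box between -0.04 and 0.04 m and y of ring0 in the frame of box between -0.012 and 0.012 m and z of ring0 in the frame of box between 0.027 and 0.04 m and angle between the x axis of each of ring0, ring1, ring2, ring3 and the x axis of box, either way round below 0.5 rad and x of ring1 in the frame of box between -0.04 and 0.04 m and y of ring1 in the frame of box between -0.012 and 0.012 m and z of ring1 in the frame of box between 0.027 and 0.04 m and x of ring2 in the frame of box between -0.04 and 0.04 m and y of ring2 in the frame of box between -0.012 and 0.012 m and z of ring2 in the frame of box between 0.027 and 0.04 m and x of ring3 in the frame of box between -0.04 and 0.04 m and y of ring3 in the frame of box between -0.012 and 0.012 m and z of ring3 in the frame of box between 0.027 and 0.04 m and linear speed of each of ring0, ring1, ring2, ring3, rod below 0.02 m/s and height (world z) of rod_grip below 0.022 m and height (world z) of rod_tip below 0.03 m and contact force between rod and box below 0.05 N and contact force between rod and trough below 0.05 N and contact force between rod and ring0 below 0.05 N and contact force between rod and ring1 below 0.05 N and contact force between rod and ring2 below 0.05 N and contact force between rod and ring3 below 0.05 N).
It fails at once if the gripper touches a ring (contact force between the fingers and ring0 above 1 N or contact force between the fingers and ring1 above 1 N or contact force between the fingers and ring2 above 1 N or contact force between the fingers and ring3 above 1 N).
It fails at once if a bystander is disturbed (moved more than 30 mm) (distance of any of blank, offcut, tape, carton, caliper, flange, driver from where it was at the start of the episode above 0.03 m).
It also fails if it takes over 72 s, if anything falls off the work surface, if the arm or the gripper's body presses on something with over 40 N, if the wrist force passes 120 N, or if a joint passes its speed limit or range.

## Robot

A 6-joint arm with a two-finger parallel gripper is mounted at the origin on the work surface. World frame = base frame: x ahead of the robot, y to its left, z up, the work surface at z = 0. Lengths are in m, angles in rad, forces in N, time in s.
With the tool pointing down it reaches from about 0.25 to 0.775 m from the base axis. Payload 4 kg.
Tool frame: the origin (TCP) lies at the centre of the arm's flange, where the gripper is bolted on; the fingertips stand 199 mm ahead of it and the grasp point (between the pads) lies 180 mm ahead of it; z points along the fingers, y is the line along which they close (so a half turn about z gives the same grasp; the last joint's range is limited). The gripper opens to 94 mm and grips with 3 to 60 N. Pads are 16 mm wide; open, the fingers measure 119 mm over their backs; the gripper's body (75 mm by 177 mm) begins 78 mm behind the grasp point.
Start: joints at [-1.274, 0.087, 1.371, -0, 1.684, -0.103], TCP at [0.214, -0.507, 0.405] pointing down, gripper open.
Joint ranges: [-3.1, 3.1], [-0.76, 2.03], [0.27, 2.55], [-1.08, 4.22], [0.17, 2.65], [-2.57, 2.57]. Speed limits (rad/s): [2.79, 2.79, 3.14, 3.14, 3.14, 3.14].

## Interface

Orientations are given as [roll, pitch, yaw] about the fixed x, y, z axes, in that order (R = Rz(yaw) Ry(pitch) Rx(roll)).
In Python, from bench import robot, eyes, models gives the robot as it stands.
- The arm moves only by the tool step_arm, never from a script. Its argument "commands" is a list that holds one entry, the list of rows, each a list of 7 numbers: the shift along the tool's x, y, z in mm, then the turn, a rotation vector about the tool's x, y, z in rad, then the finger opening in mm, from 0 to 94. In form: [[[tx, ty, tz, wx, wy, wz, gripper], ...]]. A call has 1 to 20 rows; each row shifts and turns the commanded pose from where the row before left it, along the tool's axes as they then stand; what a row does not reach is not made up. A row lasts 1/8 s, in which the tool goes at most 62.5 mm and 10.7 degrees, less where a joint would pass 70% of its speed; a pose out of reach is approached as far as the arm can. A call is refused whole if a number of a shift passes 62.5 or a number of a turn 0.188, either way. A call with a gripper value outside its range is refused whole. The fingers move at their own pace and stop on an object; the grip force is fixed at half the most. Time passes only in rows, so rows that do not move let the fingers close. It gives the time, the measured TCP pose, the force, the opening and the grip force at its end, in the units of the state.
- robot.get_obs(): the state, without advancing time (a new reading comes with each control period).
- eyes.snapshot(name): name is "scene" or "top" or "wrist"; returns a dict with "color" (384x512x3 uint8, red, green, blue), "camera_matrix" (3x3 intrinsics, pixels), "eye" and "rotation" of the camera in the world; the wrist camera has in their place "tool_from_camera" (4x4, takes a point from camera to tool coordinates, whose origin is the TCP and whose axes are the flange's). Camera axes: x right, y up, looking along -z (the intrinsics and any distortion apply to the point x, -y, -z); pixel columns grow to the right and rows downward; lengths in m; the calibration is good to about 2 mm. A picture is of the moment at which its call begins: read the wrist's pose just before it. There is no depth.
- robot.close_job(): hands the job in; it is judged then, once.
Trained networks look in a picture, given as the dict that the camera call returned (one of the last four; its "shot" number tells which), for a name from the list of things; names that differ only in an ending like _2 or _b are one class to them, and where a whole thing is asked for, a point or a joint stands for the part that bears it (a point fixed in the world has none). Each returns a list of dicts, best first, with "confidence" (0 to 1); they miss things now and then, are a little off and sometimes report something else, mostly with a low value. They report only what shows in the picture. A call takes as long as a camera call. They do not tell look-alikes from the thing itself.
- models.masks_of(picture, query): "mask" (384x512 bool, what is visible of it) and "xy" ([column, row] in pixels, amid what is visible of it).
- models.tip_of(picture, query): "xy" ([column, row] in pixels: a listed point, or the origin of a listed thing).
The state is a dict: "time": time; "joint_positions": joint angles; "qvel": joint speeds; "joint_torque": joint torques, N m; "tool_pos": TCP position; "ee_rot": TCP orientation; "wrist_force": force on the tool from outside, world axes, zero at the start; "wrist_torque": the same for the moment, N m; "width": finger opening in m; "finger_force": force on a finger pad.
Only numpy, scipy, OpenCV 4.12 (cv2) and the standard library are available. Lean on these libraries where they do the work, as an engineer would, in place of code of your own. Each camera call takes 0.05 s, during which the arm holds its last target. There are 200 camera calls.

## Working session

There is one attempt and no reset: what is moved stays moved. The work goes in short steps, Python scripts to look and compute and a tool call to move; the robot and the scene stay as the last step left them, time stands still between calls to the robot, and variables do not carry over. Pictures are saved under pics/ and viewed, at most 10 in all, crops included, and the job is handed in when it is done.

Besides the shell and the picture viewer there is one more tool, called after "Emit:" in YAML: its name, and indented under it one key for each argument. step_arm: Moves the arm, as the interface text tells. Its arguments: {"type":"object","properties":{"commands":{"type":"array"}},"required":["commands"]}

```bash
ls; mkdir -p pics
cat > h.py <<'E'
import numpy as np, cv2
from bench import robot, eyes, models
from scipy.spatial.transform import Rotation as Rn
def pose():
    o=robot.get_obs(); return np.array(o['tool_pos']),Rn.from_euler('xyz',o['ee_rot']).as_matrix(),o
def cam(p,tp=None):
    if 'eye' in p: return np.array(p['eye']),np.array(p['rotation'])
    P,R=tp; T=np.array(p['tool_from_camera']); return P+R@T[:3,3],R@T[:3,:3]
def world(p,xy,z,tp=None):
    e,R=cam(p,tp); K=np.array(p['camera_matrix'])
    d=np.linalg.inv(K)@[xy[0],xy[1],1]; d=R@(d*[1,-1,-1])
    return e+d*(z-e[2])/d[2]
def pix(p,w,tp=None):
    e,R=cam(p,tp); c=R.T@(np.array(w)-e)*[1,-1,-1]; q=np.array(p['camera_matrix'])@c; return q[:2]/q[2]
def save(p,n): cv2.imwrite('pics/'+n,p['color'][:,:,::-1])
E
python3 - <<'E'
from h import *
print({k:(len(v) if hasattr(v,'__len__') else v) for k,v in robot.get_obs().items()}, robot.get_obs()['ee_rot'])
Z=dict(rod_grip=.015,rod_tip=.015,trough=0,ring0=.053,ring1=.053,ring2=.053,ring3=.053,box=0)
for n in ['scene','top']:
    p=eyes.snapshot(n); save(p,n+'.png'); print(n,p['eye'],[k for k in p])
    for q,z in Z.items():
        for r in models.tip_of(p,q)[:5]: print(q,np.round(r['confidence'],2),np.round(r['xy']),np.round(world(p,r['xy'],z),4))
E
```

```text
pics
{'time': 0.0, 'joint_positions': 6, 'qvel': 6, 'joint_torque': 6, 'tool_pos': 3, 'ee_rot': 3, 'wrist_force': 3, 'wrist_torque': 3, 'finger_force': 0.0, 'width': 0.09414184036816912} [-3.13937221e+00 -1.82306003e-04  3.99791675e-01]
scene [1.30360735 0.34837511 1.01325871] ['color', 'camera_matrix', 'eye', 'rotation', 'shot']Traceback (most recent call last):
  File "<stdin>", line 7, in <module>
  File "h.py", line 12, in world
    return e+d*(z-e[2])/d[2]
                        ~^^^
IndexError: invalid index to scalar variable.
```

```bash
sed -i "s/np.array(p\['rotation'\])/Rn.from_euler('xyz',p['rotation']).as_matrix()/" h.py
python3 - <<'E'
from h import *
Z=dict(rod_grip=.015,rod_tip=.015,trough=0,ring0=.053,box=0)
for n in ['scene','top']:
    p=eyes.snapshot(n); save(p,n+'.png'); print(n,p['eye'],p['rotation'])
    for q,z in Z.items():
        for r in models.tip_of(p,q)[:6]: print(q,np.round(r['confidence'],2),np.round(r['xy']),np.round(world(p,r['xy'],z),4))
E
```

```text
scene [1.30360735 0.34837511 1.01325871] [ 6.83913429e-01 -5.53486646e-04  2.02694045e+00]
rod_grip 0.71 [170. 150.] [ 0.5366 -0.283   0.015 ]
rod_grip 0.7 [153. 114.] [ 0.4128 -0.4304  0.015 ]
rod_tip 0.72 [138. 180.] [ 0.6905 -0.3031  0.015 ]
trough 0.58 [231. 195.] [ 0.6055 -0.0239  0.    ]
ring0 0.61 [234. 186.] [ 0.6054 -0.0121  0.053 ]
ring0 0.53 [236. 182.] [ 0.5914 -0.0141  0.053 ]
ring0 0.52 [229. 191.] [ 0.6316 -0.015   0.053 ]
box 0.88 [320. 230.] [0.6045 0.2612 0.    ]
top [0.4249531  0.00706515 1.22939601] [ 0.16150728 -0.00612046 -1.55668861]
rod_grip 0.94 [354. 217.] [ 0.5409 -0.275   0.015 ]
rod_grip 0.82 [413. 262.] [ 0.4189 -0.4339  0.015 ]
rod_grip 0.34 [266. 195.] [ 0.5983 -0.0267  0.015 ]
rod_tip 0.93 [369. 167.] [ 0.6831 -0.32    0.015 ]
rod_tip 0.69 [371. 260.] [ 0.4221 -0.3186  0.015 ]
rod_tip 0.26 [265. 201.] [ 0.5819 -0.0249  0.015 ]
trough 0.58 [263. 198.] [ 0.5935 -0.0201  0.    ]
ring0 0.55 [268. 203.] [ 0.5719 -0.0316  0.053 ]
ring0 0.51 [262. 198.] [ 0.5851 -0.0154  0.053 ]
ring0 0.48 [258. 182.] [ 0.6279 -0.0048  0.053 ]
ring0 0.4 [264. 190.] [ 0.6082 -0.0211  0.053 ]
ring0 0.4 [304. 221.] [ 0.5245 -0.1296  0.053 ]
box 0.56 [161. 192.] [0.6064 0.2695 0.    ]
box 0.35 [356. 218.] [ 0.5401 -0.2819  0.    ]
```

View pics/scene.png

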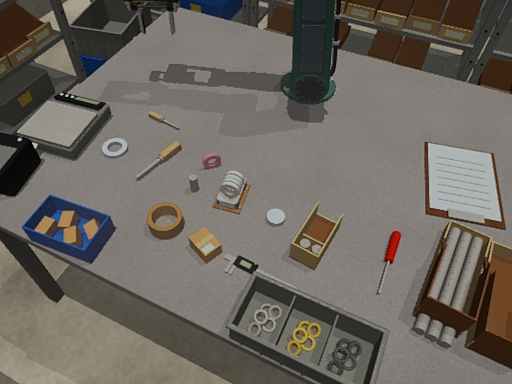

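View pics/top.png

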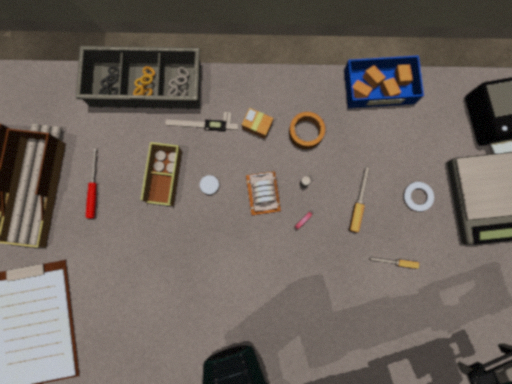

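Candidates for the rod: larger at scene (170,150) / top (357,207), the smaller look-alike at scene (157,117) / top (400,263), and the red screwdriver at scene (392,250). I choose the larger, since its length measures about 150 mm. I'll check it with the wrist camera from above.

Emit:
step_arm:
  commands:
    - [[50,-9,0,0,0,0,94],[50,-9,0,0,0,0,94],[50,-9,0,0,0,0.1,94],[50,-4,0,0,0,0.1,94],[50,1,0,0,0,0.1,94],[40,5,0,0,0,0.1,94],[30,6,0,0,0,0.1,94],[25,8,0,0,0,0.1,94],[0,0,0,0,0,0.1,94],[0,0,0,0,0,0,94],[0,0,0,0,0,0,94]]

```text
time: 2.08
tool_pos: [0.5317, -0.4133, 0.4048]
ee_rot: [3.141, -0.0, -0.299]
wrist_force: [-0.8, -0.4, 0.8]
width: 0.0942
finger_force: 0.0
```

Run:
```python
from h import *
tp=pose()[:2]; p=eyes.snapshot('wrist'); save(p,'w1.png'); print(tp[0],pose()[2]['ee_rot'],p['tool_from_camera'],p['camera_matrix'])
for q,z in dict(rod_grip=.015,rod_tip=.015,rod=.015,trough=0,ring0=.053).items():
    for r in models.tip_of(p,q)[:5]: print(q,np.round(r['confidence'],2),np.round(r['xy']),np.round(world(p,r['xy'],z,tp),4))
```

```text
[ 0.53171414 -0.41327317  0.40480579] [ 3.14143203e+00 -2.68310317e-04 -2.99356038e-01] [[-2.80377120e-04  9.59842226e-01  2.80540233e-01  8.02328846e-02]
 [ 9.99999389e-01  5.69094443e-04 -9.47685560e-04 -6.34002623e-04]
 [-1.06928251e-03  2.80539796e-01 -9.59841799e-01  2.10729591e-02]
 [ 0.00000000e+00  0.00000000e+00  0.00000000e+00  1.00000000e+00]] [[294.36380223   0.         258.02072749]
 [  0.         294.36380223 192.35055989]
 [  0.           0.           1.        ]]
rod_grip 0.87 [162. 196.] [ 0.5374 -0.283   0.015 ]
rod_grip 0.79 [289. 247.] [ 0.418  -0.4226  0.015 ]
rod_tip 0.81 [216. 258.] [ 0.4325 -0.3205  0.015 ]
rod_tip 0.58 [141.  74.] [ 0.683  -0.3162  0.015 ]
rod 0.6 [148. 124.] [ 0.6277 -0.3021  0.015 ]
ring0 0.87 [ 56. 238.] [ 0.5334 -0.1552  0.053 ]
```

View pics/w1.png

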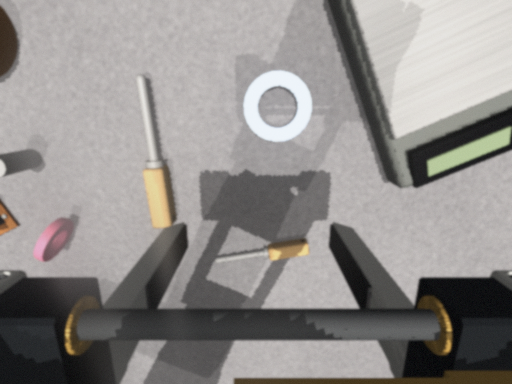

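The wrist picture shows the larger rod with its handle at (158,197) and tip at (141,75). The smaller one lies at (288,250)–(218,260). The pink ring is at (53,240), with the offcut and trough at the left edge. Next I'll get the rod's axis from its mask.

```bash
cat >> h.py <<'E'
def axis(p,m,z,tp=None):
    ys,xs=np.nonzero(m); W=np.array([world(p,(x,y),z,tp)[:2] for x,y in zip(xs,ys)])
    l=cv2.fitLine(W.astype(np.float32),cv2.DIST_HUBER,0,1e-4,1e-4).ravel(); d=l[:2]*np.sign(l[0]); t=(W-l[2:])@d
    return np.arctan2(d[1],d[0]),l[2:]+d*t.min(),l[2:]+d*t.max(),W
def plan(xy,z,yaw):
    P,R,o=pose(); d=R.T@(np.array([*xy,z])-P)*1000; y=o['ee_rot'][2]
    print('tool shift mm',d.round(1),'turn wz',round(y-yaw,3))
E
python3 - <<'E'
from h import *
for n in ['wrist','top','scene']:
    tp=pose()[:2]; p=eyes.snapshot(n); tp=tp if n=='wrist' else None
    for r in models.masks_of(p,'rod')[:3]:
        a=axis(p,r['mask'],.015,tp); print(n,round(r['confidence'],2),r['mask'].sum(),np.round(r['xy']),[np.round(v,4) for v in a[:3]])
plan((.560,-.288),.3,-.26)
E
```

```text
wrist 0.8 2571 [153. 176.] [np.float32(-0.2405), array([ 0.4953, -0.2702]), array([ 0.6828, -0.3162])]
wrist 0.78 933 [279. 254.] [np.float32(1.4353), array([ 0.4114, -0.4487]), array([ 0.4289, -0.3208])]
top 0.67 156 [394. 262.] [np.float32(1.469), array([ 0.4156, -0.4278]), array([ 0.4265, -0.321 ])]
top 0.6 369 [356. 213.] [np.float32(-0.2325), array([ 0.5009, -0.272 ]), array([ 0.6781, -0.3139])]
scene 0.91 331 [165. 155.] [np.float32(-0.2206), array([ 0.4952, -0.2734]), array([ 0.6824, -0.3154])]
scene 0.63 60 [156. 116.] [np.float32(1.3591), array([ 0.4124, -0.446 ]), array([ 0.425 , -0.3874])]
tool shift mm [ -10.2 -128.   104.7] turn wz -0.04
```

Emit:
step_arm:
  commands:
    - [[-3,-40,0,0,0,0,94],[-3,-40,20,0,0,0,94],[-4,-35,40,0,0,0,94],[-5,-14,40,0,0,0,94],[0,0,20,0,0,-0.063,94],[0,0,0,0,0,0,94],[0,0,0,0,0,0,94]]

```text
time: 3.55
tool_pos: [0.556, -0.2861, 0.2861]
ee_rot: [3.141, -0.002, -0.238]
wrist_force: [-0.3, -0.1, 0.2]
width: 0.094
finger_force: 0.0
```

Run:
```python
from h import *
tp=pose()[:2]; p=eyes.snapshot('wrist'); save(p,'w2.png'); print(tp[0])
for r in models.masks_of(p,'rod')[:2]:
        a=axis(p,r['mask'],.015,tp); print(round(r['confidence'],2),r['mask'].sum(),np.round(r['xy']),[np.round(v,4) for v in a[:3]])
plan((.5555,-.2855),.203,-.236)
```

```text
[ 0.55601947 -0.28606262  0.28609108]
0.8 305 [355. 307.] [np.float32(1.5207), array([ 0.426 , -0.4144]), array([ 0.4308, -0.3183])]
0.57 4695 [254. 185.] [np.float32(-0.2343), array([ 0.4937, -0.2698]), array([ 0.6833, -0.3151])]
tool shift mm [-1.  -0.6 83.7] turn wz -0.002
```

Emit:
step_arm:
  commands:
    - [[0,-1,30,0,0,0,94],[0,0,30,0,0,0,94],[0,0,15,0,0,0,94],[0,0,8,0,0,0,94],[0,0,0,0,0,0,94],[0,0,0,0,0,0,20],[0,0,0,0,0,0,20],[0,0,0,0,0,0,20],[0,0,0,0,0,0,20],[0,0,0,0,0,0,20],[0,0,0,0,0,0,20],[0,0,0,0,0,0,20]]

```text
time: 5.15
tool_pos: [0.5559, -0.2847, 0.2016]
ee_rot: [3.142, 0.0, -0.237]
wrist_force: [-0.0, -0.2, 0.6]
width: 0.0276
finger_force: 0.0
```

Emit:
step_arm:
  commands:
    - [[0,0,0,0,0,0,0],[0,0,0,0,0,0,0],[0,0,0,0,0,0,0],[0,0,0,0,0,0,0],[0,0,-5,0,0,0,0],[0,0,-15,0,0,0,0],[0,0,-40,0,0,0,0],[0,0,-50,0,0,0,0],[0,0,-50,0,0,0,0],[0,0,-30,0,0,0,0],[0,0,0,0,0,0,0]]

```text
time: 6.52
tool_pos: [0.5561, -0.2847, 0.3968]
ee_rot: [3.139, -0.009, -0.237]
wrist_force: [-0.6, 0.2, -1.3]
width: 0.0255
finger_force: 30.0
```

Run:
```python
from h import *
plan((.47,.12),.40,0)
```

```text
tool shift mm [-178.7 -373.1   -5.9] turn wz -0.237
```

Emit:
step_arm:
  commands:
    - [[-18,-38,0,0,0,0,0],[-22,-46,0,0,0,0,0],[-22,-46,0,0,0,0,0],[-22,-46,0,0,0,0,0],[-22,-46,0,0,0,0,0],[-22,-46,0,0,0,0,0],[-22,-46,0,0,0,0,0],[-18,-38,-3,0,0,0,0],[-11,-21,0,0,0,-0.08,0],[0,0,0,0,0,-0.08,0],[0,0,0,0,0,-0.077,0],[0,0,0,0,0,0,0],[0,0,0,0,0,0,0],[0,0,0,0,0,0,0]]

```text
time: 8.28
tool_pos: [0.4696, 0.1198, 0.3942]
ee_rot: [3.141, 0.001, -0.001]
wrist_force: [0.1, 0.3, -0.4]
width: 0.026
finger_force: 30.0
```

Run:
```python
from h import *
tp=pose()[:2]; p=eyes.snapshot('wrist'); save(p,'w3.png'); np.save('w3tp.npy',np.c_[tp[1],tp[0]]); print(tp[0],pose()[2]['ee_rot'])
for q,z in dict(ring0=.053,trough=0,box=0,rod_tip=tp[0][2]-.1866,rod_grip=tp[0][2]-.1866).items():
    for r in models.tip_of(p,q)[:5]: print(q,np.round(r['confidence'],2),np.round(r['xy'],1),np.round(world(p,r['xy'],z,tp),4))
```

```text
[0.46959767 0.11981001 0.39424014] [ 3.14149481e+00  3.18774227e-04 -8.75593789e-04]
ring0 0.92 [396.7  57.5] [ 0.5964 -0.0182  0.053 ]
ring0 0.84 [397.8  42.3] [ 0.6102 -0.0175  0.053 ]
ring0 0.76 [398.5  28.9] [ 0.622  -0.0166  0.053 ]
ring0 0.62 [395.4  79.1] [ 0.5762 -0.0196  0.053 ]
ring0 0.56 [479.  125.4] [ 0.53   -0.1145  0.053 ]
trough 0.66 [382.1  59.8] [ 0.6016 -0.0245  0.    ]
box 0.87 [131.9  52.4] [0.6099 0.2664 0.    ]
rod_grip 0.66 [258.5 265. ] [0.4537 0.1205 0.2076]
```

View pics/w3.png

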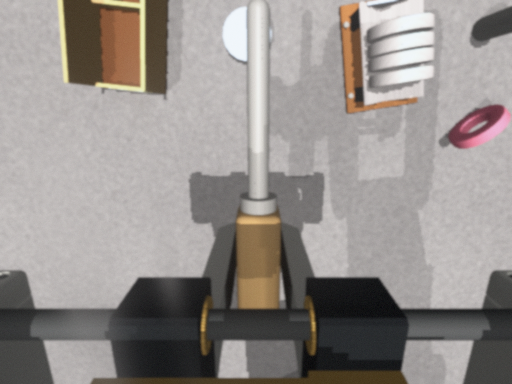

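Emit:
step_arm:
  commands:
    - [[-20,0,0,0,0,0,0],[-30,0,0,0,0,0,0],[-25,0,0,0,0,0,0],[0,0,0,0,0,0,0],[0,0,0,0,0,0,0]]

```text
time: 9.2
tool_pos: [0.395, 0.12, 0.3949]
ee_rot: [3.142, -0.001, -0.0]
wrist_force: [0.7, 0.2, -1.4]
width: 0.0259
finger_force: 30.0
```

Run:
```python
from h import *
tp=pose()[:2]; p=eyes.snapshot('wrist'); save(p,'w4.png'); np.save('w4tp.npy',np.c_[tp[1],tp[0]]); print(tp[0],pose()[2]['ee_rot'])
import pickle; pickle.dump((dict(p),tp),open('w4.pkl','wb'))
for q,z in dict(ring0=.053,trough=0,box=0).items():
    for r in models.tip_of(p,q)[:5]: print(q,np.round(r['confidence'],2),np.round(r['xy'],1),np.round(world(p,r['xy'],z,tp),4))
P=tp[0]; print('rod tip pred',pix(p,P+tp[1]@[.13,0,.1866],tp),'handle rear',pix(p,P+tp[1]@[-.06,0,.1866],tp))
c=p['color'][:,:,::-1]
a=cv2.resize(c[20:190,50:180],None,fx=3,fy=3,interpolation=cv2.INTER_CUBIC);b=cv2.resize(c[20:190,325:455],None,fx=3,fy=3,interpolation=cv2.INTER_CUBIC)
cv2.imwrite('pics/w4c.png',np.hstack([a,b]))
```

```text
[0.3950118  0.11996122 0.39488217] [ 3.14148221e+00 -6.30769670e-04 -4.05171634e-04]
ring0 0.56 [492.4  51.1] [ 0.5285 -0.113   0.053 ]
rod tip pred [259.93261313   1.47649018] handle rear [259.49689192 323.48833415]
```

View pics/w4c.png

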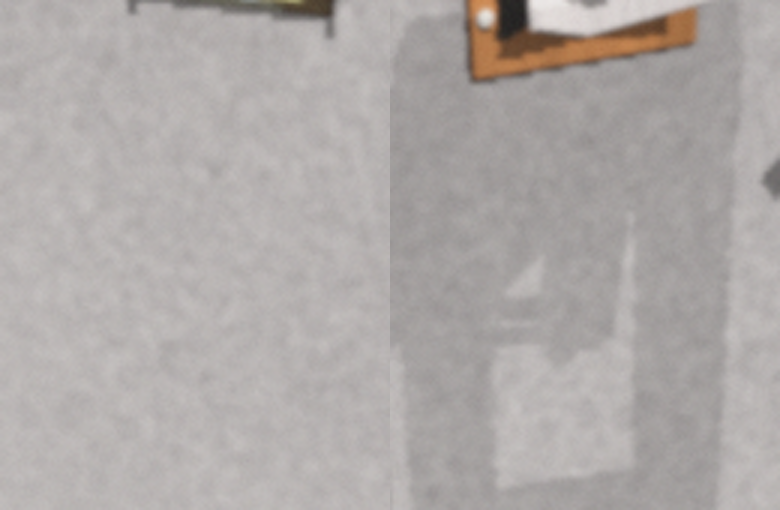

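The move went the wrong way. The crop shows only the box's front edge and the trough's near base corner at the very top, so I'll go forward.

Emit:
step_arm:
  commands:
    - [[30,0,0,0,0,0,0],[45,0,0,0,0,0,0],[45,0,0,0,0,0,0],[30,0,0,0,0,0,0],[0,0,0,0,0,0,0],[0,0,0,0,0,0,0],[0,0,0,0,0,0,0]]

```text
time: 10.28
tool_pos: [0.5438, 0.1201, 0.395]
ee_rot: [3.142, -0.0, 0.0]
wrist_force: [-0.2, 0.3, -1.0]
width: 0.0258
finger_force: 30.0
```

Run:
```python
from h import *
tp=pose()[:2]; p=eyes.snapshot('wrist'); save(p,'w5.png'); print(tp[0],pose()[2]['ee_rot'])
import pickle; pickle.dump((dict(p),tp),open('w5.pkl','wb'))
for q,z in dict(ring0=.053,trough=0,box=0).items():
    for r in models.tip_of(p,q)[:5]: print(q,np.round(r['confidence'],2),np.round(r['xy'],1),np.round(world(p,r['xy'],z,tp),4))
c=p['color'][:,:,::-1]
a=cv2.resize(c[0:190,50:180],None,fx=3,fy=3,interpolation=cv2.INTER_CUBIC);b=cv2.resize(c[0:190,325:455],None,fx=3,fy=3,interpolation=cv2.INTER_CUBIC)
cv2.imwrite('pics/w5c.png',np.hstack([a,b]))
```

```text
[0.54380517 0.12005387 0.39499396] [ 3.14157833e+00 -5.41489476e-04  1.17626408e-04]
ring0 0.9 [466.2 187.8] [ 0.5357 -0.1147  0.053 ]
ring0 0.71 [388.  139.2] [ 0.5902 -0.0195  0.053 ]
ring0 0.67 [390.2 151.5] [ 0.5769 -0.0235  0.053 ]
ring0 0.65 [390.1 122.1] [ 0.6081 -0.0195  0.053 ]
ring0 0.63 [391.3 110.8] [ 0.6197 -0.0193  0.053 ]
trough 0.89 [372.  128.8] [ 0.5973 -0.0212  0.    ]
box 0.93 [139.4 113.2] [0.6162 0.2663 0.    ]
```

View pics/w5c.png

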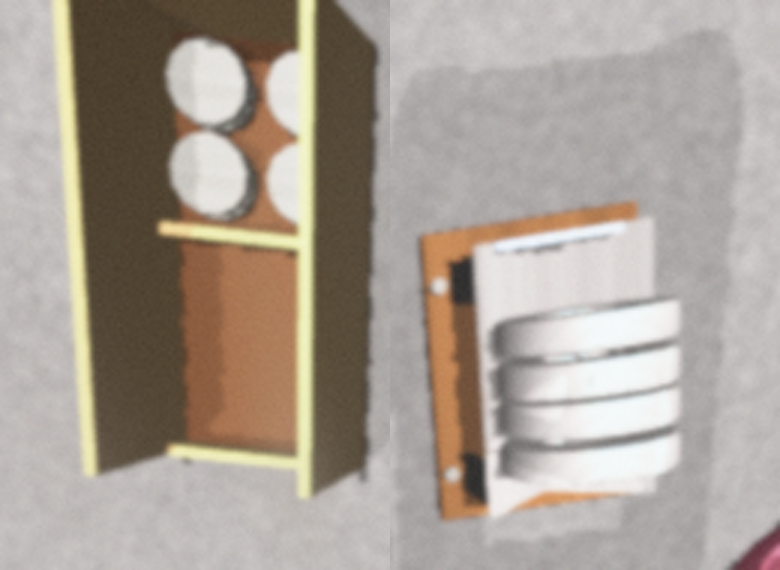

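Run:
```python
from h import *
import pickle; from scipy.optimize import least_squares
p,tp=pickle.load(open('w5.pkl','rb'))
def fit(O,g):
    L=np.array([o[0] for o in O],float); X=np.array([o[1] for o in O],float)
    def f(v):
        c,s=np.cos(v[2]),np.sin(v[2])
        return np.array([pix(p,[v[0]+c*l[0]-s*l[1],v[1]+s*l[0]+c*l[1],l[2]],tp) for l in L])-X
    r=least_squares(lambda v:f(v).ravel(),g,loss='soft_l1'); print(r.x.round(4)); print(f(r.x).round(1).tolist())
fit([((-.044,.039,.07),(79,158.3)),((-.044,.035,.07),(82.3,158)),((-.044,-.035,.07),(149.7,165)),((-.044,-.039,.07),(153.7,165.7)),
 ((-.04,.035,.02),(107,148.5)),((.04,.035,.02),(103.5,78.7))],[.61,.266,0])
fit([((-.045,.03,.04),(358.3,172.3)),((.055,.03,.04),(353,80.7)),((.055,-.03,.04),(413,73.3)),((-.045,-.03,.04),(413.7,164))],[.6,-.02,0])
for h in (.006,.01):
  fit([((-.053,.042,h),(343,172.7)),((.063,.042,h),(335.7,78.7)),((.063,-.042,h),(407,68))],[.6,-.02,0])
```

```text
[ 0.6122  0.2641 -0.1021]
[[-0.3, -0.0], [0.3, 0.7], [0.6, 0.4], [0.4, 0.1], [-0.8, -0.2], [-0.3, -1.4]]
[ 0.5999 -0.0199  0.1456]
[[1.2, -0.2], [1.9, 0.4], [-1.2, -1.0], [-1.9, 0.7]]
[ 0.5993 -0.0208  0.1513]
[[-0.5, 1.7], [-0.3, 0.0], [0.9, -1.0]]
[ 0.599  -0.0197  0.1516]
[[-0.6, 2.7], [-0.4, 0.0], [1.5, -1.1]]
```

Run:
```python
from h import *
plan((.3968,-.0504),.2416,.149)
```

```text
tool shift mm [-147.3  170.4  153.5] turn wz -0.149
```

Emit:
step_arm:
  commands:
    - [[-30,34,0,0,0,0,0],[-40,45,0,0,0,0,0],[-40,45,0,0,0,0,0],[-30,36,0,0,0,-0.05,0],[-7.3,10.4,30,0,0,-0.05,0],[0,0,40,0,0,-0.049,0],[0,0,40,0,0,0,0],[0,0,28,0,0,0,0],[0,0,15,0,0,0,0],[0,0,0,0,0,0,0],[0,0,0,0,0,0,0],[0,0,0,0,0,0,0]]

```text
time: 11.98
tool_pos: [0.3984, -0.0509, 0.2431]
ee_rot: [3.14, -0.003, 0.149]
wrist_force: [0.8, -0.5, -1.7]
width: 0.0257
finger_force: 30.0
```

Run:
```python
from h import *
plan((.3968,-.0504),.2416,.149)
tp=pose()[:2]; P,R=tp
p=eyes.snapshot('wrist'); save(p,'w6.png'); print(tp[0],pose()[2]['ee_rot'])
print('pred tip',pix(p,P+R@[.13,0,.1866],tp),'ferrule',pix(p,P+R@[.028,0,.1866],tp))
for r in models.tip_of(p,'rod_tip')[:2]+models.tip_of(p,'rod')[:2]: print(r)
s=eyes.snapshot('scene'); save(s,'s6.png')
print('scene pred tip',pix(s,P+R@[.13,0,.1866]),'ferr',pix(s,P+R@[.028,0,.1866]),'ring ctr',pix(s,(.5995-.022,-.02-.0033,.053)),pix(s,(.5995+.022,-.02+.0033,.053)))
for r in models.tip_of(s,'rod_tip')[:2]+models.tip_of(s,'rod')[:2]+models.tip_of(s,'ring0')[:4]: print(np.round(r['xy'],1),r['confidence'])
c=p['color'][:,:,::-1];d=s['color'][:,:,::-1]
cv2.imwrite('pics/c6.png',np.vstack([np.hstack([c[:230,120:420]]),]) if 0 else np.hstack([cv2.resize(c[0:200,160:360],(390,390)),cv2.resize(d[110:240,170:300],(390,390),interpolation=cv2.INTER_CUBIC)]))
```

```text
tool shift mm [-1.5 -0.8  1.5] turn wz -0.0
[ 0.39838349 -0.0509317   0.24310108] [ 3.14051366e+00 -2.28300170e-03  1.48866138e-01]
pred tip [260.38126582   1.83849912] ferrule [260.03957588 199.20352654]
{'xy': [257.3, 121.3], 'confidence': 0.97}
scene pred tip [239.83073701 164.81860139] ferr [249.45005765 142.36243967] ring ctr [235.02674778 177.75043437] [230.33191375 188.77795575]
[240.  167.8] 0.74
[179.6 129.7] 0.58
[169.1 121.4] 0.64
[244.  154.5] 0.59
[229.5 188. ] 0.76
[231.9 178.5] 0.64
[211.2 162.1] 0.62
[234.  187.1] 0.57
```

View pics/c6.png

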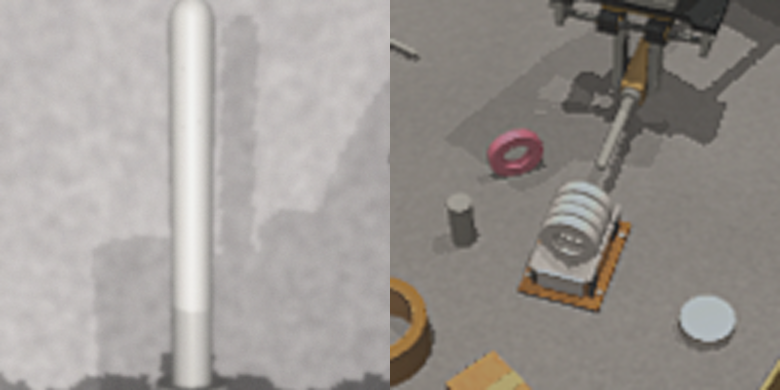

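The wrist crop shows the bar straight ahead with its tip at the image top. The scene crop shows the bar in line with the ring row and the bores open. I'll go in half way and check the force.

Emit:
step_arm:
  commands:
    - [[6,0,0,0,0,0,0],[10,0,0,0,0,0,0],[12,0,0,0,0,0,0],[12,0,0,0,0,0,0],[12,0,0,0,0,0,0],[10,0,0,0,0,0,0],[8,0,0,0,0,0,0],[0,0,0,0,0,0,0],[0,0,0,0,0,0,0]]

```text
time: 13.45
tool_pos: [0.4668, -0.0404, 0.2416]
ee_rot: [-3.142, 0.0, 0.149]
wrist_force: [-0.0, 0.7, -0.8]
width: 0.0254
finger_force: 30.0
```

Run:
```python
from h import *
plan((.5342,-.0298),.2416,.149)
s=eyes.snapshot('scene'); d=s['color'][:,:,::-1]
tp=pose()[:2]; p=eyes.snapshot('wrist'); c=p['color'][:,:,::-1]
cv2.imwrite('pics/c7.png',np.hstack([cv2.resize(c[0:200,160:360],(390,390)),cv2.resize(d[150:215,200:265],(390,390),interpolation=cv2.INTER_CUBIC)]))
```

```text
tool shift mm [68.2 -0.5 -0.1] turn wz -0.0
```

View pics/c7.png

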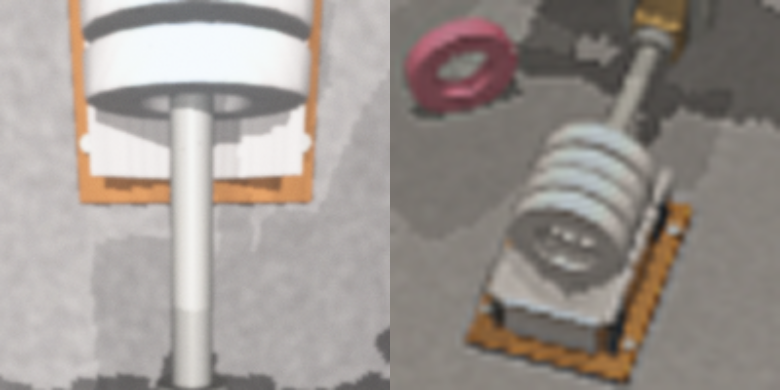

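The bar enters the bore of the first ring, at (190,100) in the crop and nearly centred. I'll go on.

Emit:
step_arm:
  commands:
    - [[5,1,0,0,0,0,0],[9,0,0,0,0,0,0],[10,0,0,0,0,0,0],[10,0,0,0,0,0,0],[10,0,0,0,0,0,0],[10,0,0,0,0,0,0],[9,0,0,0,0,0,0],[5,0,0,0,0,0,0],[0,0,0,0,0,0,0],[0,0,0,0,0,0,0]]

```text
time: 14.8
tool_pos: [0.5342, -0.0313, 0.2416]
ee_rot: [3.142, 0.0, 0.149]
wrist_force: [0.2, 0.2, -1.3]
width: 0.0257
finger_force: 30.0
```

Run:
```python
from h import *
plan((.5342,-.0298),.2416,.149)
s=eyes.snapshot('scene'); d=s['color'][:,:,::-1]
tp=pose()[:2]; p=eyes.snapshot('wrist'); c=p['color'][:,:,::-1]
cv2.imwrite('pics/c8.png',np.hstack([cv2.resize(c[0:200,160:360],(390,390)),cv2.resize(d[150:215,200:265],(390,390),interpolation=cv2.INTER_CUBIC)]))
```

```text
tool shift mm [ 0.2 -1.5 -0. ] turn wz -0.0
```

View pics/c8.png

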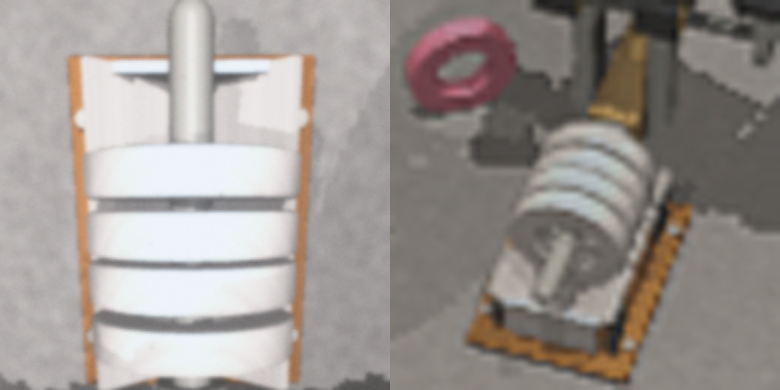

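The bar passes through all four rings, with its tip beyond the stop at (190,10) in the left crop and emerging at (550,270) in the right. Now the lift.

Emit:
step_arm:
  commands:
    - [[0,0,-3,0,0,0,0],[0,0,-3,0,0,0,0],[0,0,-3,0,0,0,0],[0,0,-3,0,0,0,0],[0,0,-4,0,0,0,0],[0,0,-5,0,0,0,0],[0,0,-6,0,0,0,0],[0,0,-6,0,0,0,0],[0,0,-4,0,0,0,0],[0,0,0,0,0,0,0],[0,0,0,0,0,0,0]]

```text
time: 16.27
tool_pos: [0.5343, -0.0313, 0.2785]
ee_rot: [-3.142, 0.0, 0.149]
wrist_force: [0.4, 0.0, -4.5]
width: 0.0257
finger_force: 30.0
```

```bash
cat > chk.py <<'E'
from h import *
tp=pose()[:2]; P,R=tp; p=eyes.snapshot('wrist'); save(p,'wl.png')
print('pred tip centre w',pix(p,P+R@[.13,0,.1866],tp),'scene',pix(s:=eyes.snapshot('scene'),P+R@[.13,0,.1866]))
for n,q,z in [('w',p,tp),('s',s,None)]:
    for k in ('rod_tip','ring0'):
        print(n,k,[(np.round(r['xy'],0).tolist(),round(r['confidence'],2)) for r in models.tip_of(q,k)[:5]])
# tip edge in wrist: top bright edge along bar column
g=p['color'][:60,258].mean(1); print(g[:30].round(0).tolist())
E
python3 chk.py
```

```text
pred tip centre w [260.37812616   1.8422129 ] scene [224.88971625 190.97032771]
w rod_tip [([256.0, 90.0], 0.29)]
w ring0 [([260.0, 118.0], 0.96), ([257.0, 91.0], 0.95), ([376.0, 232.0], 0.8), ([256.0, 168.0], 0.7), ([258.0, 144.0], 0.67)]
s rod_tip [([226.0, 194.0], 0.75), ([180.0, 125.0], 0.53)]
s ring0 [([234.0, 180.0], 0.67), ([212.0, 162.0], 0.6), ([236.0, 173.0], 0.51), ([230.0, 182.0], 0.49), ([231.0, 177.0], 0.44)]
[196.0, 200.0, 205.0, 211.0, 217.0, 221.0, 227.0, 229.0, 231.0, 232.0, 233.0, 233.0, 232.0, 233.0, 232.0, 232.0, 232.0, 233.0, 234.0, 234.0, 234.0, 233.0, 234.0, 234.0, 233.0, 235.0, 235.0, 234.0, 234.0, 233.0]
```

Emit:
step_arm:
  commands:
    - [[0,0,-5,0,0,0,0],[0,0,-10,0,0,0,0],[0,0,-15,0,0,0,0],[0,0,-15,0,0,0,0],[0,0,-15,0,0,0,0],[0,0,-12,0,0,0,0],[0,0,-6,0,0,0,0],[0,0,-3,0,0,0,0],[0,0,0,0,0,0,0],[0,0,0,0,0,0,0],[0,0,0,0,0,0,0],[0,0,0,0,0,0,0]]

```text
time: 18.08
tool_pos: [0.5344, -0.0313, 0.3594]
ee_rot: [-3.142, 0.0, 0.149]
wrist_force: [-0.2, 0.6, -3.8]
width: 0.0259
finger_force: 30.0
```

Emit:
step_arm:
  commands:
    - [[1,-3,0,0,0,0,0],[1,-7,0,0,0,0,0],[2,-12,0,0,0,0,0],[3,-17,0,0,0,0,0],[4,-20,0,0,0,0,0],[4,-20,0,0,0,0,0],[4,-20,0,0,0,0,0],[4,-20,0,0,0,0,0],[4,-20,0,0,0,0,0],[4,-20,0,0,0,0,0],[4,-20,0,0,0,0,0],[4,-20,0,0,0,0,0],[4,-20,0,0,0,0,0],[4,-20,0,0,0,0,0],[3,-20,0,0,0,0,0],[2,-17,0,0,0,0,0],[1,-12,0,0,0,0,0],[1,-7,0,0,0,0,0],[1,-3,0,0,0,0,0],[0,0,0,0,0,0,0]]

```text
time: 20.58
tool_pos: [0.5448, 0.2713, 0.3597]
ee_rot: [3.141, -0.0, 0.148]
wrist_force: [0.4, -0.0, -4.1]
width: 0.0258
finger_force: 30.0
```

Emit:
step_arm:
  commands:
    - [[0,0,0,0,0,0.01,0],[0,0,0,0,0,0.021,0],[0,0,0,0,0,0.03,0],[0,0,0,0,0,0.035,0],[0,0,0,0,0,0.035,0],[0,0,0,0,0,0.035,0],[0,0,0,0,0,0.035,0],[0,0,0,0,0,0.03,0],[0,0,0,0,0,0.02,0],[0,0,0,0,0,0,0],[0,0,0,0,0,0,0],[0,0,0,0,0,0,0]]

```text
time: 22.08
tool_pos: [0.5447, 0.2715, 0.3597]
ee_rot: [3.142, -0.0, -0.102]
wrist_force: [0.0, 0.1, -3.1]
width: 0.0258
finger_force: 30.0
```

```bash
python3 chk.py
python3 - <<'E'
from h import *
plan((.5434,.2710),.30,-.102)
c=cv2.imread('pics/wl.png'); s=eyes.snapshot('scene')['color'][:,:,::-1]
cv2.imwrite('pics/c9.png',np.hstack([cv2.resize(c[0:240,110:410],None,fx=1.5,fy=1.5),cv2.resize(s[160:260,270:370],(340,360),interpolation=cv2.INTER_CUBIC)]))
E
```

```text
pred tip centre w [259.60268071   1.27534239] scene [319.56414791 211.49404079]
w rod_tip []
w ring0 [([255.0, 144.0], 0.81), ([258.0, 172.0], 0.69), ([257.0, 91.0], 0.67), ([379.0, 90.0], 0.67), ([258.0, 117.0], 0.6)]
s rod_tip [([321.0, 215.0], 0.57)]
s ring0 [([325.0, 204.0], 0.72), ([330.0, 200.0], 0.7), ([335.0, 194.0], 0.62), ([332.0, 196.0], 0.59), ([210.0, 161.0], 0.52)]
[188.0, 194.0, 203.0, 209.0, 212.0, 217.0, 223.0, 227.0, 230.0, 230.0, 231.0, 231.0, 231.0, 231.0, 230.0, 231.0, 231.0, 232.0, 231.0, 232.0, 232.0, 231.0, 231.0, 230.0, 230.0, 231.0, 232.0, 231.0, 232.0, 233.0]
tool shift mm [-1.2  0.7 59.7] turn wz -0.0
```

View pics/c9.png

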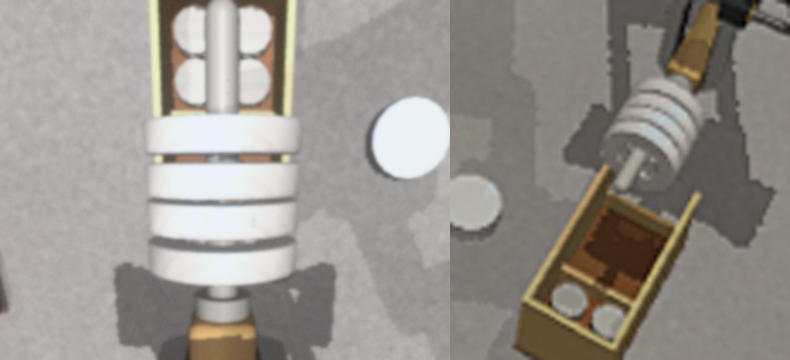

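The left crop shows the four rings hanging on the bar, centred between the box's side walls (155 and 290, rings at 222). I'll lower in stages.

Emit:
step_arm:
  commands:
    - [[-1,0.7,5,0,0,0,0],[0,0,10,0,0,0,0],[0,0,12,0,0,0,0],[0,0,12,0,0,0,0],[0,0,10,0,0,0,0],[0,0,6,0,0,0,0],[0,0,3,0,0,0,0],[0,0,0,0,0,0,0],[0,0,0,0,0,0,0]]

```text
time: 23.55
tool_pos: [0.5437, 0.271, 0.3023]
ee_rot: [-3.141, -0.001, -0.102]
wrist_force: [-0.6, 1.5, -4.1]
width: 0.0259
finger_force: 30.0
```

Run:
```python
from h import *
plan((.5434,.2710),.223,-.102)
p=eyes.snapshot('wrist')
c=p['color'][:,:,::-1]; s=eyes.snapshot('scene')['color'][:,:,::-1]
cv2.imwrite('pics/c10.png',np.hstack([cv2.resize(c[0:240,110:410],None,fx=1.5,fy=1.5),cv2.resize(s[170:270,270:370],(340,360),interpolation=cv2.INTER_CUBIC)]))
# ring/wall symmetry at ring rows: horizontal gradient edges
for r in (80,100,130): 
    g=cv2.GaussianBlur(c,(3,3),0)[r].astype(int); print(r,[ (x,int(g[x].sum()-g[x-2].sum())) for x in range(170,350) if abs(g[x].sum()-g[x-2].sum())>150])
```

```text
tool shift mm [-0.4  0.1 79.3] turn wz -0.0
80 []
100 []
130 []
```

Emit:
step_arm:
  commands:
    - [[0,0,5,0,0,0,0],[0,0,8,0,0,0,0],[0,0,8,0,0,0,0],[0,0,8,0,0,0,0],[0,0,8,0,0,0,0],[0,0,8,0,0,0,0],[0,0,8,0,0,0,0],[0,0,6,0,0,0,0],[0,0,4,0,0,0,0],[0,0,3,0,0,0,0],[0,0,0,0,0,0,0],[0,0,0,0,0,0,0],[0,0,0,0,0,0,0]]

```text
time: 25.28
tool_pos: [0.5437, 0.271, 0.236]
ee_rot: [-3.141, -0.001, -0.102]
wrist_force: [-1.1, 0.7, -3.7]
width: 0.0256
finger_force: 30.0
```

```bash
cat > rk.py <<'E'
from h import *
B=np.array([.612,.264]); a=-.102; Rb=np.array([[np.cos(a),np.sin(a)],[-np.sin(a),np.cos(a)]])
plan((.5434,.2710),.223,-.102)
for n in ('wrist','top','scene'):
    tp=pose()[:2]; p=eyes.snapshot(n); tp=tp if n=='wrist' else None
    for r in models.masks_of(p,'ring0')[:6]:
        w=world(p,r['xy'],.05,tp)[:2]; b=Rb@(w-B)
        if abs(b).max()<.12: print(n,round(r['confidence'],2),np.round(r['xy']),'box mm',(b*1000).round(1))
    if n=='wrist': print('exp',[pix(p,[*(B+Rb.T@[x,0]),.05],tp).round(0).tolist() for x in (-.025,0,.02)])
E
python3 rk.py
```

```text
tool shift mm [-0.3  0.  13. ] turn wz -0.0
wrist 0.81 [259.  92.] box mm [19.2  0.4]
wrist 0.71 [258. 119.] box mm [5.4 1.1]
wrist 0.69 [256. 174.] box mm [-25.6   1.8]
wrist 0.69 [257. 148.] box mm [-10.4   1.3]
wrist 0.2 [259. 228.] box mm [-59.2   0.5]
exp [[259.0, 173.0], [260.0, 129.0], [260.0, 90.0]]
top 0.53 [160. 191.] box mm [-10.   -3.4]
top 0.53 [164. 184.] box mm [  9.4 -10.1]
top 0.39 [162. 194.] box mm [-19.   -9.4]
scene 0.68 [318. 225.] box mm [16.5 -4.8]
scene 0.49 [329. 215.] box mm [-32.5   5.9]
scene 0.38 [326. 222.] box mm [-6.4  7.5]
```

Emit:
step_arm:
  commands:
    - [[0,0,2,0,0,0,0],[0,0,2,0,0,0,0],[0,0,2,0,0,0,0],[0,0,1,0,0,0,0],[0,0,1,0,0,0,0],[0,0,1,0,0,0,0],[0,0,0,0,0,0,0],[0,0,0,0,0,0,0]]

```text
time: 26.58
tool_pos: [0.5437, 0.271, 0.2268]
ee_rot: [-3.141, -0.0, -0.102]
wrist_force: [0.9, -0.3, -0.2]
width: 0.0258
finger_force: 30.0
```

Emit:
step_arm:
  commands:
    - [[0,0,1,0,0,0,0],[0,0,1,0,0,0,0],[0,0,1,0,0,0,0],[0,0,1,0,0,0,0],[0,0,0,0,0,0,0],[0,0,0,0,0,0,0],[0,0,0,0,0,0,0],[0,0,0,0,0,0,0]]

```text
time: 27.58
tool_pos: [0.5436, 0.2709, 0.2227]
ee_rot: [3.142, -0.0, -0.102]
wrist_force: [-0.4, -0.5, -0.8]
width: 0.0257
finger_force: 30.0
```

```bash
python3 rk.py
```

```text
tool shift mm [-0.2 -0.  -0.3] turn wz -0.0
wrist 0.79 [256. 148.] box mm [-9.2  1.9]
wrist 0.77 [257. 177.] box mm [-24.1   1.5]
wrist 0.7 [261.  87.] box mm [20.7 -0.5]
wrist 0.62 [258. 121.] box mm [4.7 0.7]
exp [[259.0, 178.0], [259.0, 130.0], [259.0, 88.0]]
top 0.64 [160. 185.] box mm [ 4.3 -0.1]
top 0.59 [161. 192.] box mm [-14.6  -7.1]
top 0.55 [165. 180.] box mm [ 20.  -11.8]
scene 0.59 [320. 229.] box mm [25.9  5. ]
scene 0.57 [330. 218.] box mm [-24.8  11.5]
scene 0.49 [324. 220.] box mm [-7.7  2.7]
scene 0.47 [309. 245.] box mm [85.6  1.9]
```

Emit:
step_arm:
  commands:
    - [[-3,0,0,0,0,0,0],[-6,0,0,0,0,0,0],[-8,0,0,0,0,0,0],[-8,0,0,0,0,0,0],[-8,0,0,0,0,0,0],[-8,0,0,0,0,0,0],[0,0,0,0,0,0,0]]

```text
time: 28.75
tool_pos: [0.5022, 0.2752, 0.2227]
ee_rot: [3.141, 0.0, -0.102]
wrist_force: [-0.1, -0.4, -1.0]
width: 0.0258
finger_force: 30.0
```

```bash
python3 rk.py|grep -v top
```

```text
tool shift mm [41.5  0.  -0.3] turn wz 0.0
wrist 0.8 [256.  63.] box mm [-10.4   2. ]
wrist 0.76 [259.  26.] box mm [5.3 0.3]
wrist 0.7 [258.   3.] box mm [14.8  0.7]
wrist 0.63 [258.  94.] box mm [-24.3   1.1]
exp [[260.0, 96.0], [260.0, 39.0], [260.0, -11.0]]
scene 0.62 [319. 230.] box mm [29.5  2.2]
scene 0.53 [323. 218.] box mm [-14.4  -4.4]
scene 0.45 [331. 215.] box mm [-34.1   9.2]
```

Rings unmoved, so I'll keep withdrawing.

Emit:
step_arm:
  commands:
    - [[-5,0,0,0,0,0,0],[-8,0,0,0,0,0,0],[-8,0,0,0,0,0,0],[-10,0,0,0,0,0,0],[-10,0,0,0,0,0,0],[-10,0,0,0,0,0,0],[-10,0,0,0,0,0,0],[-10,0,0,0,0,0,0],[-15,0,0,0,0,0,0],[-20,0,0,0,0,0,0],[-20,0,0,0,0,0,0],[0,0,0,0,0,0,0],[0,0,0,0,0,0,0]]

```text
time: 30.68
tool_pos: [0.3775, 0.2881, 0.2229]
ee_rot: [-3.141, -0.001, -0.102]
wrist_force: [-0.1, 0.2, -0.9]
width: 0.0258
finger_force: 30.0
```

```bash
python3 rk.py; python3 -c "
from h import *
P,R,o=pose(); print(P,P+R@[.13,0,.1866],o['wrist_force'])"
```

```text
tool shift mm [1.668e+02 2.000e-01 1.000e-01] turn wz 0.0
exp [[261.0, -259.0], [261.0, -358.0], [261.0, -448.0]]
top 0.69 [160. 192.] box mm [-14.3  -4.8]
top 0.67 [161. 180.] box mm [18.8 -1.7]
top 0.42 [162. 186.] box mm [ 3.1 -6.3]
scene 0.63 [325. 217.] box mm [-18.9   0.2]
scene 0.47 [319. 230.] box mm [29.5  2.2]
[0.37786635 0.28791846 0.22262122] [0.50719898 0.27457121 0.03603483] [ 0.08088376 -0.07752534 -0.17463996]
```

Emit:
step_arm:
  commands:
    - [[-10,0,4,0,0,0,0],[0,0,6,0,0,0,0],[0,0,5,0,0,0,0],[0,0,3,0,0,0,0],[0,0,2,0,0,0,0],[0,0,0.7,0,0,0,0],[0,0,0,0,0,0,0],[0,0,0,0,0,0,0]]

```text
time: 31.98
tool_pos: [0.3676, 0.289, 0.2021]
ee_rot: [-3.141, -0.0, -0.102]
wrist_force: [-0.0, 0.1, -1.0]
width: 0.026
finger_force: 30.0
```

Emit:
step_arm:
  commands:
    - [[0,0,0,0,0,0,40],[0,0,0,0,0,0,40],[0,0,0,0,0,0,60],[0,0,0,0,0,0,60],[0,0,0,0,0,0,60],[0,0,0,0,0,0,60],[0,0,-20,0,0,0,60],[0,0,-40,0,0,0,60],[0,0,-50,0,0,0,60],[0,0,-40,0,0,0,60],[50,0,0,0,0,0,60],[50,0,0,0,0,0,60],[50,0,0,0,0,0,60],[0,0,0,0,0,0,60],[0,0,0,0,0,0,60]]

```text
time: 33.85
tool_pos: [0.5164, 0.2737, 0.3514]
ee_rot: [3.141, 0.002, -0.102]
wrist_force: [0.2, 0.8, 0.2]
width: 0.06
finger_force: 0.0
```

```bash
python3 rk.py
python3 - <<'E'
from h import *
tp=pose()[:2]; p=eyes.snapshot('wrist')
for n,p,t in [('w',p,tp),('s',eyes.snapshot('scene'),None)]:
  for r in models.masks_of(p,'rod')[:3]:
    a=axis(p,r['mask'],.015,t); print(n,round(r['confidence'],2),[np.round(v,3) for v in a[:3]])
E
```

```text
tool shift mm [ 2.730e+01 -1.000e-01  1.284e+02] turn wz -0.0
wrist 0.89 [260.  83.] box mm [ 3.6 -1. ]
wrist 0.81 [261.  64.] box mm [19.5 -2.6]
wrist 0.64 [257. 118.] box mm [-27.    1.3]
wrist 0.61 [257. 100.] box mm [-10.9   1.2]
exp [[258.0, 116.0], [258.0, 88.0], [258.0, 63.0]]
top 0.61 [158. 177.] box mm [26.4  7.2]
top 0.58 [159. 190.] box mm [-8.2  0.5]
scene 0.63 [329. 219.] box mm [-19.    9.9]
scene 0.51 [318. 229.] box mm [25.9 -0. ]
scene 0.43 [326. 224.] box mm [ 0.7 11.9]
scene 0.41 [324. 220.] box mm [-9.1  1.1]
w 0.88 [np.float32(-0.1), array([0.3  , 0.296]), array([0.499, 0.276])]
s 0.57 [np.float32(-0.04), array([0.307, 0.285]), array([0.5  , 0.278])]
s 0.53 [np.float32(1.405), array([ 0.412, -0.453]), array([ 0.433, -0.324])]
```

Four rings stand in a row in the box at −27 to +20 mm lengthwise and within 3 mm sidewise. The rod lies on the bench with its tip at x = 0.50, about 7 cm short of the box. I'm handing in.

```bash
python3 -c "
from h import *
print(robot.close_job())"
```

```text
the job is handed in; nothing more can be done
None
```

I handed the job in at about 34 s: all four rings measured in a row on edge in the box's front half, and the rod released on the bench about 7 cm short of the box; the judge returned no verdict.

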